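Open the grinder's burrs and hold the purge switch

ROBOT

A 6-joint arm with a two-finger parallel gripper is mounted at the origin on the work surface. World frame = base frame: x ahead of the robot, y to its left, z up, the work surface at z = 0. Lengths are in m, angles in rad, forces in N, time in s.
With the tool pointing down it reaches from about 0.275 to 0.75 m from the base axis. Payload 10.2 kg.
Tool frame: the origin (TCP) lies midway between the tips of the shut fingers; the grasp point (between the pads) lies 19 mm behind it; z points along the fingers, y is the direction in which the jaws open and shut (so a half turn about z gives the same grasp; the last joint's range is limited). The gripper opens to 85 mm and grips with 20 to 120 N. Pads are 22 mm wide; open, the fingers measure 114 mm over their backs; the gripper's body (76 mm by 85 mm) begins 54 mm behind the grasp point. The pads swing forward as they close: fully open they stand 13 mm farther back than shut.
Start: joints at [-1.376, 0.313, 1.498, -0, 1.331, -0.223], TCP at [0.213, -0.48, 0.231] pointing down, gripper open.
Joint ranges: [-2.94, 2.94], [-0.97, 2.17], [0.19, 2.56], [-1.23, 4.37], [0.02, 3.11], [-2.88, 2.88]. Speed limits (rad/s): [2.39, 2.39, 3.01, 3.14, 3.14, 3.14].

INTERFACE

Orientations are given as a unit quaternion [w, x, y, z].
In Python, from bench import get_state, viewer, workorder gives the robot as it stands.
- The arm moves only by the tool play_rows, never from a script. Its argument "increments" is a list of rows, each a list of 7 numbers: the turn, a rotation vector about the world's x, y, z in degrees, then the shift along the world's x, y, z in m, then the finger opening in m, from 0 to 0.0854. A call has 1 to 5 rows; each row is the pose to reach, as a shift and turn from the pose commanded when the call began; what a row does not reach only later rows make up. A row lasts 1/8 s, in which the tool goes at most 62.5 mm and 10.7 degrees, less where a joint would pass 70% of its speed; a pose out of reach is approached as far as the arm can. A call with a gripper value outside its range is refused whole. The fingers move at their own pace and stop on an object; "squeeze" is the grip in N (left out, the last holds). Time passes only in rows, so rows that repeat a pose let the fingers close. It gives the time, the measured TCP pose, the force and the opening at its end, in the units of the state.
- get_state(): the state, without advancing time (a new reading comes with each control period).
- viewer.grab_frame(name): name is "scene" or "top" or "wrist"; returns a dict with "color" (400x640x3 uint8, red, green, blue), "depth" (400x640 float32, m along the optical axis (not along the pixel's ray), 0 where there is no reading), "fovy" (degrees; the focal length in pixels is half the picture's height over the tangent of half this angle, whatever the lens; pixels are square), "cx", "cy" (the principal point, pixels), "eye" and "attitude" of the camera in the world; the wrist camera has in their place "tool_from_camera" (4x4, takes a point from camera to tool coordinates, whose origin is the TCP and whose axes are the flange's). Camera axes: x right, y down, z forward; pixel columns grow to the right and rows downward; lengths in m; the calibration is good to about 2 mm. A picture is of the moment at which its call begins: read the wrist's pose just before it.
- workorder.finish_job(): hands the job in, once; it reports no verdict.
The state is a dict: "clock": time; "joint_positions": joint angles; "joint_velocities": joint speeds; "tau": joint torques, N m; "tool_pos": TCP position; "tool_rot": TCP orientation; "contact_force": force on the tool from outside, world axes, zero at the start; "torque": the same for the moment, N m; "opening": finger opening in m.
Only numpy, scipy, OpenCV 4.12 (cv2) and the standard library are available. Lean on these libraries where they do the work, as an engineer would, in place of code of your own. Each camera call takes 0.05 s, during which the arm holds its last target. There are 200 camera calls.

TASK

The coffee grinder has been left with its burrs run shut: before switching on, take the orange thumb knob on the grind collar anticlockwise (seen from above) through one full turn, so that it comes back to where it began. Then turn the black switch on the nose clockwise from off, past speeds one and two to the sprung purge place at the big orange mark, and hold it there: finish while still holding it, as it springs back when let go. Leave the cup under the chute and the other things on the worktop where they are.

Things in the scene. Friction and masses are not known exactly. Their poses are not given: they have to be found in the camera images.
- grinder: cream coffee grinder, fixed to the worktop, black base 260 long (x) by 130 wide (y); origin: centre of its underside; x points from its front (nose, switch) to its back, z up. Column (x -25 to 125, 130 wide) and nose (x -125 to -20, 110 wide) share one level top 205 above the worktop. Inside the collar a throat 60 across with a wooden stopper rises to 234
- collar_axis (a point): a fixed point on the collar's vertical turning axis, 260 above the worktop (50 behind the grinder's origin)
- thumb_knob (a point): centre of the orange thumb knob on the collar: an upright cylinder 16 in diameter and 32 tall (from 244 to 276 above the worktop) that spins freely on a thin pin, 40 from the collar's axis, and goes round with it. The collar is a dark ribbed disc 100 across, its top 231 above the worktop
- collar (a joint): angle of the grind collar, rad: 0 = burrs touching (a stop), growing anticlockwise seen from above as they open; starts between 0 and 1.2, can go to 8.6. At 0 the knob lies 0.6 rad clockwise (from above) of the grinder's +x direction, at 0.6 straight along +x. It stays where it is left; about 4 N at the knob moves it
- switch_grip (a point): middle of the switch's black grip bar (42 long, 12 thick, from 214 to 248 above the worktop, white line on top towards its pointing end; round foot 40 across below 214), on its vertical turning axis, 238 above the worktop, 78 in front of the grinder's origin. Turns with the bar: its x axis, along the bar away from the pointing end, lies along the grinder's x at off, pointing end to the front
- cup: steel dosing cup, 58 in diameter and 55 tall, standing on the grinder's base under the chute; origin at the centre of its underside; leave it there
- tamper: wooden coffee tamper, 58 in diameter at the foot and 88 tall, standing beside the grinder; origin at the centre of its underside; leave it alone
- spice_jar: amber glass jar with a black cap, 48 in diameter and 100 tall, standing beside the grinder; origin at the centre of its underside; leave it alone
- herb_pot: small brass pot with a green herb, 84 in diameter and 95 tall, standing beside the grinder; origin at the centre of its underside; leave it alone
- switch_axis (a point): fixed point on the switch's axis, 205 above the worktop, on the nose's top; axes as the grinder's. Switch angles, clockwise from above, rad: off 0 (start, stop), notch of speed one 0.43, of speed two 0.86, purge 1.28 (big orange mark), end stop 1.32. The notches keep it (0.05 N m to leave); past the second a spring of 0.10 to 0.15 N m pushes it back. Purge to stop is all right

How it is judged:
On the way, in this order (a step that is already met when the one before it is completed fails the run):
1. the collar has been opened through one full turn, its knob back within 16 mm of where it began, with the switch still off (value of joint collar above 5 rad and distance of thumb_knob from where it was at the start of the episode below 0.016 m and angle between the x axis of switch_grip and the x axis of grinder, either way round below 0.2 rad), for 0.2 s.
2. the switch is held at purge, past both notches, for half a second (angle between the x axis of switch_grip and the x axis of grinder, either way round above 1.15 rad and contact force between the fingers and grinder above 0.5 N), for 0.5 s.
At the end, for the whole second after the job is handed in: the fingers hold the switch at purge (1.15 rad or more, past both notches, against its spring); the collar stands one full turn further open, its thumb knob within 16 mm of where it began; the cup, tamper, jar and pot are within 20 mm of where they stood (all of step 2 and value of joint collar above 5 rad and distance of thumb_knob from where it was at the start of the episode below 0.016 m and distance of each of cup, tamper, spice_jar, herb_pot from where it was at the start of the episode below 0.02 m); the arm keeps its last pose, push and grip.
It fails at once if the switch is turned on while the burrs are still shut (collar less than about a full turn open) (angle between the x axis of switch_grip and the x axis of grinder, either way round above 0.3 rad and value of joint collar below 5 rad).
It fails at once if the cup, tamper, jar or pot is tipped over (angle between any of cup, tamper, spice_jar, herb_pot's own z axis and vertical above 0.5 rad).
It also fails if it takes over 64 s, if anything falls off the work surface, if the arm or the gripper's body presses on something with over 40 N, if the wrist force passes 120 N, or if a joint passes its speed limit or range.

## Working session

There is one attempt and no reset: what is moved stays moved. The work goes in short steps, Python scripts to look and compute and a tool call to move; the robot and the scene stay as the last step left them, time stands still between calls to the robot, and variables do not carry over. Pictures are saved under pics/ and viewed, about 8 in all and at most 12, crops included, and the job is handed in when it is done.

Besides the shell and the picture viewer there is one more tool, called after ">>>" in YAML: its name, and indented under it one key for each argument. play_rows: Moves the arm, as the interface text tells. Its arguments: {"type":"object","properties":{"increments":{"type":"array","items":{"type":"array","items":{"type":"number"}}},"squeeze":{"type":"number"}},"required":["increments"]}

```bash
mkdir -p pics; cat > h.py <<'E'
import numpy as np, cv2
from bench import get_state, viewer, workorder
from scipy.spatial.transform import Rotation as R
def rot(a):
    a=np.asarray(a,float)
    return a if a.shape==(3,3) else R.from_quat(np.r_[a[1:],a[0]]).as_matrix()
def cam(name):
    s=get_state(); f=viewer.grab_frame(name)
    if name=="wrist":
        T=np.array(f["tool_from_camera"]); Q=rot(s["tool_rot"])
        E=Q@T[:3,3]+np.array(s["tool_pos"]); A=Q@T[:3,:3]
    else: E=np.array(f["eye"]); A=rot(f["attitude"])
    f["E"],f["A"]=E,A; f["f"]=200/np.tan(np.radians(f["fovy"])/2); return f
def ray(f,uv,z):
    d=f["A"]@np.array([(uv[0]-f["cx"])/f["f"],(uv[1]-f["cy"])/f["f"],1]); return f["E"]+d*(z-f["E"][2])/d[2]
def cloud(f):
    v,u=np.mgrid[:400,:640]; d=f["depth"]
    p=np.stack([(u-f["cx"])/f["f"]*d,(v-f["cy"])/f["f"]*d,d],-1)
    return p@f["A"].T+f["E"]
def save(f,n): cv2.imwrite("pics/"+n,f["color"][:,:,::-1])
E
python3 - <<'E'
from h import *
print(get_state())
for n in("top","scene"):
    f=cam(n); save(f,n+"0.png"); print(n,f["E"],f["A"].round(3),f["f"],f["cx"],f["cy"],f["attitude"])
E
```

```text
{'clock': 0.0, 'joint_positions': array([-1.37639102e+00,  3.13457307e-01,  1.49842370e+00, -1.20399879e-05,
        1.33096954e+00, -2.23373378e-01]), 'joint_velocities': array([ 5.80662279e-04, -6.68430924e-04,  1.36568804e-03, -5.73666131e-04,
       -3.23698000e-05,  1.88017040e-06]), 'tau': array([ 7.11799839e-04, -4.12273872e+01, -2.59737754e+01, -1.23348327e-04,
        4.18651354e-03, -2.18665043e-06]), 'tool_pos': array([ 0.21295924, -0.47960025,  0.23073636]), 'tool_rot': array([-6.28969774e-04,  9.78261348e-01,  2.07374878e-01,  3.26324708e-06]), 'contact_force': array([-0.55609381,  0.46795529, -0.36417826]), 'torque': array([-0.02458248,  0.00470408, -0.0111852 ]), 'opening': 0.08543247224543205}
top [0.38346979 0.0479135  1.11848322] [[-0.019 -0.981  0.194]
 [-1.     0.021  0.01 ]
 [-0.014 -0.194 -0.981]] 474.3670572354109 325.86274735062585 192.85707234983542 [ 0.0731823  -0.69659696  0.71077138 -0.06481567]
scene [0.99941099 0.62376368 0.80761466] [[-0.809  0.396 -0.435]
 [ 0.588  0.545 -0.597]
 [ 0.001 -0.739 -0.674]] 442.8250595067239 320.70961681790595 197.52172970302513 [-0.12507899  0.28263952  0.87009297 -0.38393798]
```

View pics/top0.png

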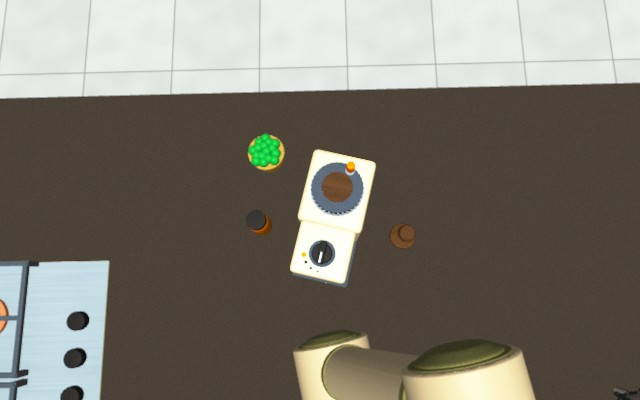

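View pics/scene0.png

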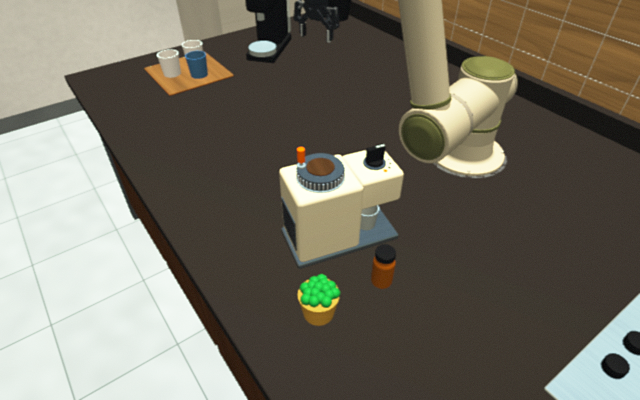

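The top view shows the grinder with its nose towards the robot. The switch is at about (321,253), the collar at (337,188) and the orange knob at (350,167). The jar is at (259,222), the tamper at (402,236) and the pot at (266,152). Next I'll measure these.

```bash
python3 - <<'E'
from h import *
C={}
for n in("top","scene"):
    f=cam(n); c=f["color"]; P=cloud(f); hsv=cv2.cvtColor(c,cv2.COLOR_RGB2HSV); C[n]=(f,P,hsv)
    H,S,V=hsv[...,0],hsv[...,1],hsv[...,2]
    near=(abs(P[...,0]-.42)<.2)&(abs(P[...,1]-.05)<.2)&(f["depth"]>0)
    o=near&(H<15)&(S>180)&(V>150)&(P[...,2]>.235)
    q=P[o]; v,u=np.nonzero(o)
    print(n,"knob n",len(q),"mean",q.mean(0),"min",q.min(0),"max",q.max(0),"px",u.mean(),v.mean(),"top ray",ray(f,(u.mean(),v.mean()),.262))
    t=near&(abs(P[...,2]-.205)<.006)&(S<80)&(V>150)
    print("top z med",np.median(P[t][:,2]))
    r=cv2.minAreaRect(P[t][:,:2].astype(np.float32)*1000); print("rect mm",r)
    col=near&(abs(P[...,2]-.231)<.006)&(S>0)&(V<140)
    print("collar circ",len(P[col]),cv2.minEnclosingCircle(P[col][:,:2].astype(np.float32)*1000))
    w=near&(abs(P[...,2]-.234)<.006)&(H<20)&(S>100)&(V<200)
    print("stopper",cv2.minEnclosingCircle(P[w][:,:2].astype(np.float32)*1000),P[w].mean(0))
    s=near&(P[...,2]>.213)&(P[...,0]<.40)&(V<70)
    if s.sum()>5: print("switch bar",P[s].mean(0),P[s].min(0),P[s].max(0),cv2.minAreaRect(P[s][:,:2].astype(np.float32)*1000))
E
```

```text
top knob n 17 mean [0.59574941 0.01077569 0.26030677] min [0.59455986 0.00495517 0.24915236] max [0.5975709  0.01662796 0.27044058] px 350.0 170.05882352941177 top ray [0.59534204 0.01085782 0.262     ]
top z med 0.20469634489873922
rect mm ((518.7015991210938, 48.9659538269043), (125.87325286865234, 240.01869201660156), 75.58583068847656)
collar circ 2057 ((444.50885009765625, 72.04102325439453), 179.48114013671875)
stopper ((570.8312377929688, 35.88916015625), 28.924619674682617) [0.57041745 0.03578033 0.23401392]
switch bar [ 0.31622569 -0.0505383   0.5721185 ] [ 0.27636718 -0.12526442  0.21330172] [0.32910834 0.11150788 0.66964164] ((293.2971496582031, -8.081298828125), (37.7596321105957, 241.2943878173828), 10.533864974975586)
scene knob n 79 mean [0.60646605 0.01458814 0.26185762] min [0.59783998 0.00210502 0.24613402] max [0.6124883  0.01858958 0.27601631] px 300.7848101265823 156.0126582278481 top ray [0.60653604 0.0146877  0.262     ]
top z med 0.2046708654755116
rect mm ((429.33587646484375, 73.74734497070312), (128.15390014648438, 420.4374084472656), 75.32582092285156)
collar circ 1411 ((446.26715087890625, 63.720733642578125), 179.30641174316406)
stopper ((572.3681640625, 35.73460006713867), 29.48241424560547) [0.57395104 0.03663395 0.23407768]
switch bar [0.29543959 0.04608213 0.23595116] [ 0.27015353 -0.05910023  0.213077  ] [0.30815743 0.11138832 0.4366653 ] ((291.6492614746094, 27.455902099609375), (35.49603271484375, 169.91908264160156), 7.560750961303711)
```

>>> play_rows:
  increments:
    - [0,0,9.4,0.02,0.035,0.02,0.0854]
    - [0,0,18.8,0.04,0.07,0.05,0.0854]
    - [0,0,28.2,0.06,0.105,0.08,0.0854]
    - [0,0,37.6,0.08,0.14,0.11,0.0854]
    - [0,0,47.2,0.1,0.177,0.13,0.0854]

```text
clock: 0.82
tool_pos: [0.3135, -0.3017, 0.3625]
tool_rot: [0.001, 0.812, 0.584, -0.0]
contact_force: [-0.0, -0.5, 1.0]
opening: 0.0857
```

>>> play_rows:
  increments:
    - [0,0,9.4,0.02,0.035,0.01,0.0854]
    - [0,0,18.8,0.04,0.07,0.02,0.0854]
    - [0,0,28.2,0.06,0.105,0.03,0.0854]
    - [0,0,37.6,0.08,0.14,0.04,0.0854]
    - [0,0,47.2,0.1,0.177,0.04,0.0854]

```text
clock: 1.45
tool_pos: [0.4136, -0.1247, 0.4019]
tool_rot: [0.001, 0.51, 0.86, -0.0]
contact_force: [-1.0, -0.2, 0.1]
opening: 0.0853
```

>>> play_rows:
  increments:
    - [0,0,9.4,0.02,0.035,0,0.0854]
    - [0,0,18.8,0.04,0.07,0,0.0854]
    - [0,0,28.2,0.06,0.105,0,0.0854]
    - [0,0,37.6,0.08,0.14,0,0.0854]
    - [0,0,47.2,0.1,0.177,0,0.0854]

```text
clock: 2.08
tool_pos: [0.5135, 0.0524, 0.4011]
tool_rot: [-0.0, 0.123, 0.992, -0.0]
contact_force: [0.2, -0.7, 0.8]
opening: 0.0852
```

>>> play_rows:
  increments:
    - [0,0,0,0,0,0,0.0854]
    - [0,0,0,0,0,0,0.0854]
    - [0,0,0,0,0,0,0.0854]

```text
clock: 2.45
tool_pos: [0.5128, 0.0504, 0.4015]
tool_rot: [0.0, 0.127, 0.992, -0.0]
contact_force: [-0.4, 0.9, 0.0]
opening: 0.0851
```

```bash
python3 - <<'E'
from h import *
f=cam("wrist"); save(f,"w1.png"); np.savez("w1.npz",**{k:f[k] for k in("color","depth","E","A","f","cx","cy")})
s=get_state();print(f["E"],s["tool_pos"],rot(s["tool_rot"]).round(3),s["joint_positions"])
E
```

```text
[0.44950227 0.06659133 0.54446103] [0.51277735 0.05039334 0.40152137] [[-0.968  0.251  0.   ]
 [ 0.251  0.968 -0.   ]
 [-0.    -0.    -1.   ]] [-1.29672214e-01  2.38083462e-01  1.16223649e+00 -9.12495586e-05
  1.74091545e+00 -1.44626028e+00]
```

View pics/w1.png

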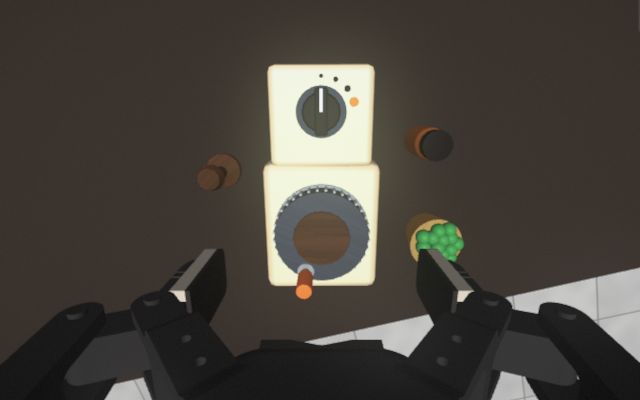

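The wrist view looks down on the grinder: switch at (321,112) with its white line towards the front, orange purge mark at (354,102), stopper at (321,238), knob top at (304,291). I'll refine the numbers.

```bash
python3 - <<'E'
from h import *
d=np.load("w1.npz"); f={k:d[k] for k in d}; P=cloud(f); hsv=cv2.cvtColor(f["color"],cv2.COLOR_RGB2HSV); H,S,V=[hsv[...,i] for i in range(3)]
v,u=np.mgrid[:400,:640]
def circ(m): 
    c=max(cv2.findContours(m.astype(np.uint8),0,1)[0],key=cv2.contourArea); return cv2.minAreaRect(c),cv2.fitEllipse(c)
k=(H<15)&(S>150)&(abs(u-304)<15)&(abs(v-285)<20)&(V>190)&(abs(P[...,2]-.276)<.004)
print("knob top",k.sum(),u[k].mean(),v[k].mean(),ray(f,(u[k].mean(),v[k].mean()),.276),P[k].mean(0))
w=(abs(P[...,2]-.234)<.003)&(H<20)&(S>80)&(abs(u-321)<40)&(abs(v-238)<40)
e=circ(w)[1]; ax=ray(f,e[0],.234); print("stopper",e,ax)
b=(abs(P[...,2]-.248)<.005)&(abs(u-321)<30)&(abs(v-112)<35)
r=circ(b)[0]; sw=ray(f,r[0],.248); pts=P[b][:,:2]; print("bar",r,sw,cv2.minAreaRect(pts.astype(np.float32)*1000))
g=(abs(P[...,2]-.205)<.005)&(S<80)&(V>120)
rr=cv2.minAreaRect(P[g][:,:2].astype(np.float32)*1000); print("cream",rr)
D=ax[:2]-sw[:2]; print("dist axis-switch (128)",np.linalg.norm(D),"yaw",np.degrees(np.arctan2(D[1],D[0])))
E
```

```text
knob top 171 303.27485380116957 291.16959064327483 [0.60220053 0.00944311 0.276     ] [0.60197784 0.00952797 0.27640704]
stopper ((321.152587890625, 237.8200225830078), (51.40559005737305, 54.61528015136719), 89.32490539550781) [0.57056419 0.03516355 0.234     ]
bar ((319.9999694824219, 111.49998474121094), (46.99999237060547, 11.999998092651367), 90.0) [0.44761771 0.06610384 0.248     ] ((448.0037841796875, 65.90827178955078), (10.993560791015625, 40.81499481201172), 75.64567565917969)
cream ((522.8213500976562, 46.95933151245117), (126.62958526611328, 245.8970184326172), 75.53282928466797)
dist axis-switch (128) 0.12677988411572794 yaw -14.12554171389038
```

>>> play_rows:
  increments:
    - [0,0,0,0.045,-0.02,0,0.0854]
    - [0,0,0,0.0895,-0.0415,-0.01,0.0854]
    - [0,0,0,0.0895,-0.0415,-0.05,0.06]
    - [0,0,0,0.0895,-0.0415,-0.1,0.05]
    - [0,0,0,0.0895,-0.0415,-0.14,0.05]

```text
clock: 3.12
tool_pos: [0.602, 0.0089, 0.2594]
tool_rot: [-0.001, 0.127, 0.992, 0.0]
contact_force: [0.6, 0.8, -0.4]
opening: 0.05
```

>>> play_rows:
  increments:
    - [0,0,0,0,0,-0.012,0.05]
    - [0,0,0,0,0,-0.012,0.04]
    - [0,0,0,0,0,-0.012,0.03]
    - [0,0,0,0,0,-0.012,0.03]

```text
clock: 3.62
tool_pos: [0.6029, 0.0095, 0.2506]
tool_rot: [0.001, 0.126, 0.992, -0.0]
contact_force: [-0.0, -0.1, 0.2]
opening: 0.0302
```

```bash
python3 - <<'E'
from h import *
s=get_state();print(s["tool_pos"],s["opening"],s["contact_force"])
f=cam("wrist"); save(f,"w2.png")
E
```

```text
[0.60289633 0.00952943 0.2506153 ] 0.030182259654949015 [-0.0013571  -0.09685568  0.21600135]
```

View pics/w2.png

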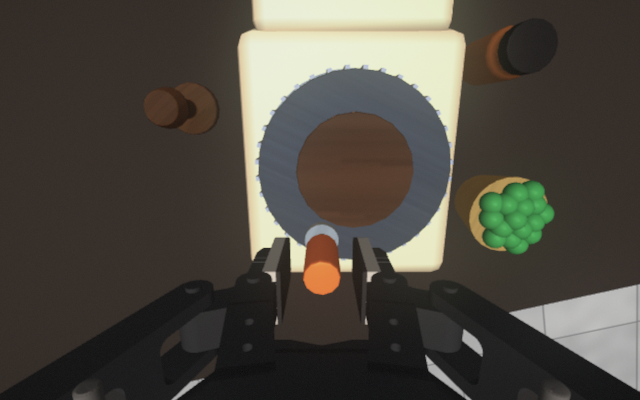

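The knob is centred between the pads at (321,270), so I can close on it.

>>> play_rows:
  increments:
    - [0,0,0,0,0,0,0.02]
    - [0,0,0,0,0,0,0.008]
    - [0,0,0,0,0,0,0.008]
    - [0,0,0,0,0,0,0.008]
  squeeze: 30

```text
clock: 4.18
tool_pos: [0.6026, 0.0097, 0.2497]
tool_rot: [0.0, 0.126, 0.992, 0.0]
contact_force: [-0.3, 1.4, 3.2]
opening: 0.015
```

```bash
python3 - <<'E'
from h import *
s=get_state();print(s["tool_pos"],s["opening"],s["contact_force"])
c=np.array([.5708,.0350]); p=s["tool_pos"][:2]-c
print("r,ang",np.linalg.norm(p),np.degrees(np.arctan2(p[1],p[0])))
a0=np.arctan2(p[1],p[0])
for call in range(6):
    q=lambda t:.04*np.array([np.cos(a0+t),np.sin(a0+t)])
    t0=np.radians(60*call); print([ (q(t0+np.radians(12*(i+1)))-q(t0)).round(4).tolist() for i in range(5)])
E
```

```text
[0.6026256  0.00972845 0.24968465] 0.01497793705203392 [-0.28071062  1.35407683  3.22618462]
r,ang 0.040638895890363534 -38.45180833843534
[[0.0045, 0.0071], [0.0074, 0.0149], [0.0086, 0.0232], [0.0081, 0.0315], [0.0059, 0.0396]]
[[-0.0039, 0.0074], [-0.0092, 0.0139], [-0.0157, 0.0191], [-0.0232, 0.0228], [-0.0313, 0.0249]]
[[-0.0084, 0.0004], [-0.0166, -0.001], [-0.0244, -0.0041], [-0.0313, -0.0087], [-0.0372, -0.0147]]
[[-0.0045, -0.0071], [-0.0074, -0.0149], [-0.0086, -0.0232], [-0.0081, -0.0315], [-0.0059, -0.0396]]
[[0.0039, -0.0074], [0.0092, -0.0139], [0.0157, -0.0191], [0.0232, -0.0228], [0.0313, -0.0249]]
[[0.0084, -0.0004], [0.0166, 0.001], [0.0244, 0.0041], [0.0313, 0.0087], [0.0372, 0.0147]]
```

>>> play_rows:
  increments:
    - [0,0,0,0.0045,0.0071,0,0.008]
    - [0,0,0,0.0074,0.0149,0,0.008]
    - [0,0,0,0.0086,0.0232,0,0.008]
    - [0,0,0,0.0081,0.0315,0,0.008]
    - [0,0,0,0.0059,0.0396,0,0.008]

```text
clock: 4.8
tool_pos: [0.6093, 0.0491, 0.2497]
tool_rot: [0.002, 0.126, 0.992, -0.0]
contact_force: [1.7, -4.1, 4.2]
opening: 0.015
```

>>> play_rows:
  increments:
    - [0,0,0,-0.0039,0.0074,0,0.008]
    - [0,0,0,-0.0092,0.0139,0,0.008]
    - [0,0,0,-0.0157,0.0191,0,0.008]
    - [0,0,0,-0.0232,0.0228,0,0.008]
    - [0,0,0,-0.0313,0.0249,0,0.008]

```text
clock: 5.42
tool_pos: [0.5779, 0.0748, 0.2497]
tool_rot: [0.002, 0.126, 0.992, 0.0]
contact_force: [4.6, -1.7, 3.0]
opening: 0.0149
```

```bash
python3 - <<'E'
from h import *
s=get_state();print(s["tool_pos"],s["opening"],s["contact_force"])
f=cam("wrist"); save(f,"w3.png")
E
```

```text
[0.57785758 0.07475515 0.24967091] 0.014885485306196593 [ 4.57905726 -1.68909723  2.95025421]
```

View pics/w3.png

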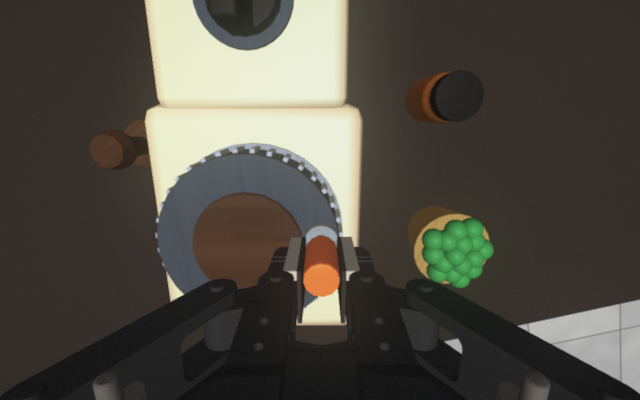

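The knob is following, now at (321,262) with the pads still closed on it. The drag force is about 4 N, as stated. I'll continue the turn.

>>> play_rows:
  increments:
    - [0,0,0,-0.0084,0.0004,0,0.008]
    - [0,0,0,-0.0166,-0.001,0,0.008]
    - [0,0,0,-0.0244,-0.0041,0,0.008]
    - [0,0,0,-0.0313,-0.0087,0,0.008]
    - [0,0,0,-0.0372,-0.0147,0,0.008]

```text
clock: 6.1
tool_pos: [0.5401, 0.0598, 0.2496]
tool_rot: [0.001, 0.126, 0.992, 0.001]
contact_force: [5.1, 1.5, 4.7]
opening: 0.015
```

>>> play_rows:
  increments:
    - [0,0,0,-0.0045,-0.0071,0,0.008]
    - [0,0,0,-0.0074,-0.0149,0,0.008]
    - [0,0,0,-0.0086,-0.0232,0,0.008]
    - [0,0,0,-0.0081,-0.0315,0,0.008]
    - [0,0,0,-0.0059,-0.0396,0,0.008]

```text
clock: 6.72
tool_pos: [0.5344, 0.0204, 0.2496]
tool_rot: [0.001, 0.126, 0.992, 0.001]
contact_force: [6.1, 7.6, 3.5]
opening: 0.0147
```

>>> play_rows:
  increments:
    - [0,0,0,0.0039,-0.0074,0,0.008]
    - [0,0,0,0.0092,-0.0139,0,0.008]
    - [0,0,0,0.0157,-0.0191,0,0.008]
    - [0,0,0,0.0232,-0.0228,0,0.008]
    - [0,0,0,0.0313,-0.0249,0,0.008]

```text
clock: 7.35
tool_pos: [0.5647, -0.0043, 0.2496]
tool_rot: [-0.001, 0.126, 0.992, 0.001]
contact_force: [-3.8, 6.1, 8.9]
opening: 0.0149
```

>>> play_rows:
  increments:
    - [0,0,0,0.0084,-0.0004,0,0.008]
    - [0,0,0,0.0166,0.001,0,0.008]
    - [0,0,0,0.0244,0.0041,0,0.008]
    - [0,0,0,0.0313,0.0087,0,0.008]
    - [0,0,0,0.0372,0.0147,0,0.008]

```text
clock: 7.98
tool_pos: [0.6019, 0.0088, 0.2496]
tool_rot: [-0.001, 0.126, 0.992, -0.001]
contact_force: [-4.9, -3.0, 8.1]
opening: 0.015
```

>>> play_rows:
  increments:
    - [0,0,0,0,0,0,0.008]
    - [0,0,0,0,0,0,0.008]
    - [0,0,0,0,0,0,0.008]

```text
clock: 8.35
tool_pos: [0.6025, 0.0096, 0.2496]
tool_rot: [0.0, 0.126, 0.992, 0.0]
contact_force: [1.6, 1.4, 6.0]
opening: 0.0152
```

```bash
python3 - <<'E'
from h import *
s=get_state();print(s["tool_pos"],s["opening"],s["contact_force"])
f=cam("wrist"); save(f,"w4.png")
E
```

```text
[0.60250541 0.00961894 0.24963737] 0.015150256434580341 [1.61109641 1.4462757  5.97165631]
```

View pics/w4.png

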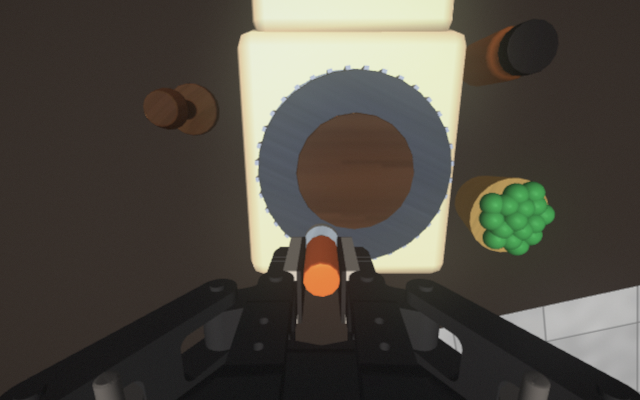

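The full turn is done and the knob is back at (321,268), as at the start. I'll release it, lift, and go over the switch.

>>> play_rows:
  increments:
    - [0,0,0,0,0,0,0.03]
    - [0,0,0,0,0,0,0.05]
    - [0,0,0,0,0,0,0.05]
    - [0,0,0,0,0,0.03,0.05]
    - [0,0,0,0,0,0.08,0.05]

```text
clock: 9.02
tool_pos: [0.6019, 0.0096, 0.3287]
tool_rot: [-0.002, 0.126, 0.992, 0.0]
contact_force: [-0.3, 0.4, 0.3]
opening: 0.0496
```

>>> play_rows:
  increments:
    - [0,0,0,-0.04,0.014,0.01,0.05]
    - [0,0,0,-0.09,0.033,0.01,0.05]
    - [0,0,0,-0.13,0.047,0.01,0.05]
    - [0,0,0,-0.1553,0.0567,0.01,0.05]
    - [0,0,0,-0.1553,0.0567,-0.02,0.05]

```text
clock: 9.65
tool_pos: [0.4466, 0.0669, 0.311]
tool_rot: [0.003, 0.125, 0.992, -0.0]
contact_force: [0.4, -0.1, 0.1]
opening: 0.0496
```

>>> play_rows:
  increments:
    - [0,0,0,0,0,0,0.05]
    - [0,0,0,0,0,0,0.05]

```text
clock: 9.9
tool_pos: [0.4476, 0.0662, 0.3101]
tool_rot: [0.0, 0.126, 0.992, -0.0]
contact_force: [-0.7, 0.5, -0.0]
opening: 0.0501
```

```bash
python3 - <<'E'
from h import *
s=get_state();print(s["tool_pos"],s["opening"],s["contact_force"])
f=cam("wrist"); save(f,"w5.png"); P=cloud(f)
b=(abs(P[...,2]-.248)<.005)&(np.hypot(P[...,0]-.447,P[...,1]-.066)<.024)
print(b.sum(),cv2.minAreaRect(P[b][:,:2].astype(np.float32)*1000))
f=cam("top"); P=cloud(f); hsv=cv2.cvtColor(f["color"],cv2.COLOR_RGB2HSV)
k=(hsv[...,0]<15)&(hsv[...,1]>180)&(hsv[...,2]>150)&(P[...,2]>.235)&(abs(P[...,0]-.57)<.07)&(abs(P[...,1]-.035)<.07)
print("knob now (was .5957 .0108)",k.sum(),P[k].mean(0))
E
```

```text
[0.44761305 0.06620423 0.31013455] 0.05012339279599795 [-0.74971921  0.50113074 -0.03117526]
1057 ((447.42138671875, 66.25785064697266), (11.739008903503418, 41.6693229675293), 75.80290222167969)
knob now (was .5957 .0108) 16 [0.59561807 0.01101434 0.26034874]
```

View pics/w5.png

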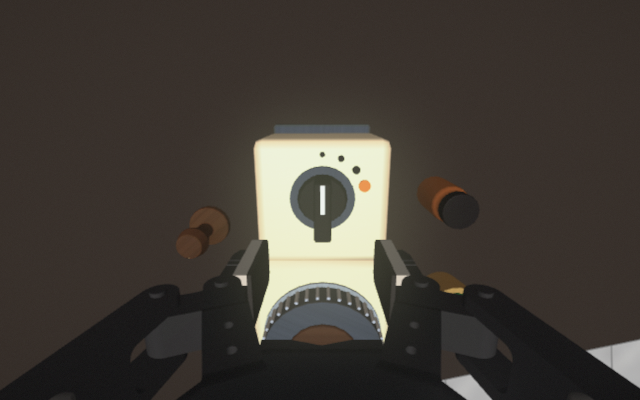

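The switch is still off, white line at (322,200). The bar is centred under the gripper and the knob is back within 0.3 mm of its start. Going down to grip the bar.

>>> play_rows:
  increments:
    - [0,0,0,0,0,-0.04,0.045]
    - [0,0,0,0,0,-0.07,0.04]
    - [0,0,0,0,0,-0.09,0.035]
    - [0,0,0,0,0,-0.09,0.03]
    - [0,0,0,0,0,-0.09,0.025]

```text
clock: 10.62
tool_pos: [0.4479, 0.0662, 0.2205]
tool_rot: [0.001, 0.126, 0.992, -0.0]
contact_force: [-0.3, -0.7, -0.7]
opening: 0.0249
```

>>> play_rows:
  increments:
    - [0,0,0,0,0,0,0.015]
    - [0,0,0,0,0,0,0.004]
    - [0,0,0,0,0,0,0.004]
    - [0,0,0,0,0,0,0.004]
  squeeze: 60

```text
clock: 11.12
tool_pos: [0.4478, 0.0667, 0.2204]
tool_rot: [0.001, 0.126, 0.992, 0.0]
contact_force: [1.2, 2.9, 6.3]
opening: 0.0109
```

>>> play_rows:
  increments:
    - [0,0,-8,0,0,0,0.004]
    - [0,0,-16,0,0,0,0.004]
    - [0,0,-24,0,0,0,0.004]
    - [0,0,-32,0,0,0,0.004]
    - [0,0,-40,0,0,0,0.004]

```text
clock: 11.75
tool_pos: [0.4474, 0.0663, 0.2203]
tool_rot: [0.001, 0.46, 0.888, 0.0]
contact_force: [-2.4, 0.7, 7.0]
opening: 0.0108
```

>>> play_rows:
  increments:
    - [0,0,-8,0,0,0,0.004]
    - [0,0,-16,0,0,0,0.004]
    - [0,0,-24,0,0,0,0.004]
    - [0,0,-30,0,0,0,0.004]
    - [0,0,-34,0,0,0,0.004]

```text
clock: 12.38
tool_pos: [0.447, 0.0662, 0.2203]
tool_rot: [0.0, 0.698, 0.716, -0.0]
contact_force: [-4.0, 0.4, 8.9]
opening: 0.0109
```

>>> play_rows:
  increments:
    - [0,0,0,0,0,0,0.004]
    - [0,0,0,0,0,0,0.004]
    - [0,0,0,0,0,0,0.004]
    - [0,0,0,0,0,0,0.004]
    - [0,0,0,0,0,0,0.004]

```text
clock: 13.0
tool_pos: [0.447, 0.0663, 0.2203]
tool_rot: [0.0, 0.697, 0.717, -0.0]
contact_force: [-5.1, 0.3, 9.2]
opening: 0.011
```

```bash
python3 - <<'E'
from h import *
s=get_state();Q=rot(s["tool_rot"]);print(s["tool_pos"],s["opening"],s["contact_force"],s["torque"],"y yaw",np.degrees(np.arctan2(Q[1,1],Q[0,1])))
f=cam("wrist"); save(f,"w6.png")
f=cam("top"); save(f,"top6.png"); P=cloud(f); hsv=cv2.cvtColor(f["color"],cv2.COLOR_RGB2HSV)
k=(hsv[...,0]<15)&(hsv[...,1]>180)&(hsv[...,2]>150)&(P[...,2]>.235)&(abs(P[...,0]-.57)<.07)&(abs(P[...,1]-.035)<.07)
print("knob",k.sum(),P[k].mean(0) if k.any() else "")
E
```

```text
[0.44701733 0.0662677  0.22031525] 0.010951641783056233 [-5.07065634  0.34511053  9.24377584] [0.03207836 0.87119914 0.16248295] y yaw 1.5712723220593006
knob 17 [0.5958946  0.01075411 0.25971935]
```

View pics/w6.png

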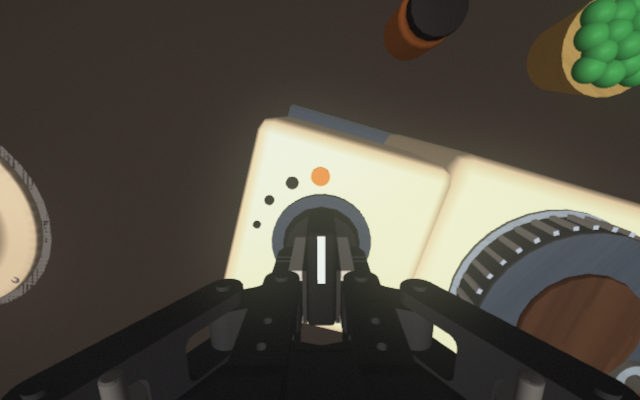

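View pics/top6.png

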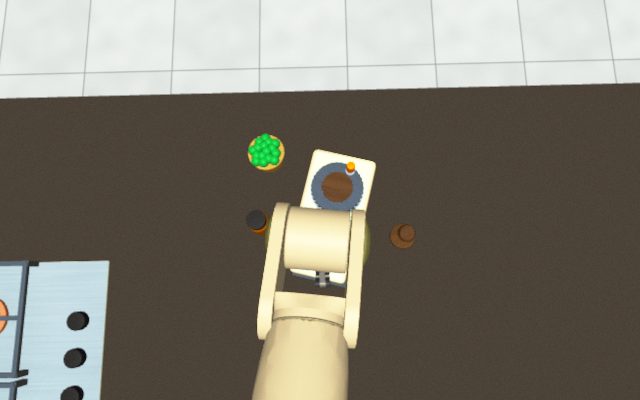

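The white line at (321,260) points at the orange mark at (320,176). The bar is firmly in the pads, and the jar, pot, tamper and knob are all where they started. Handing in.

```bash
python3 -c "
from h import *
print(workorder.finish_job())"
```

```text
the job is handed in; nothing more can be done
None
```

The collar is one full turn further open, and I handed the job in with the gripper still holding the switch at purge. The hand-in reports no verdict, so these are my own last checks:

- **Collar:** I gripped the knob and took it once round anticlockwise on a 40 mm circle. The top camera puts it within about 0.7 mm of where it began. The switch was still off at that point.
- **Switch:** I gripped the bar at 60 N and turned it clockwise 74°, about 1.29 rad. The white line points at the orange purge mark. It had been held there for more than 0.6 s, with a spring moment of about 0.16 N m at the wrist.
- **Other things:** The pot, jar and tamper look unmoved in the top view. I did not see the cup in the last pictures, but nothing went near it.

It took about 13 s of the 64 s allowed. No check failed or disagreed.

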